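# Fit the tube carrier on the mixer's D post

### The arm

A 6-joint arm with a two-finger parallel gripper is mounted at the origin on a cart in front of the work surface, level with it; the furniture and walls round the work are solid. World frame = base frame: x ahead of the robot, y to its left, z up, the work surface at z = 0. Lengths are in mm, angles in rad, forces in N, time in s.
With the tool pointing down it reaches from about 325 to 775 mm from the base axis. Payload 5.5 kg.
Tool frame: the origin (TCP) lies at the very end of the fingers, on their centre line; the grasp point (between the pads) lies 19 mm behind it (bot.pinch_z is the distance from the TCP to the grasp point, in mm); y points along the fingers, z is the direction in which the jaws open and shut, and the axes are right-handed (so a half turn about y gives the same grasp; the last joint's range is limited). The gripper opens to 85 mm and grips with 20 to 120 N. Pads are 22 mm wide; open, the fingers measure 114 mm over their backs; the gripper's body (76 mm by 85 mm) begins 54 mm behind the grasp point. The pads swing forward as they close: fully open they stand 13 mm farther back than shut.
Start: joints at [-1.215, 0.091, 1.231, -0, 1.82, -0.057], TCP at [240.707, -549.615, 231.275] pointing down, gripper open.
Joint ranges: [-2.87, 2.87], [-0.86, 2.18], [0.17, 2.46], [-1.51, 4.65], [0.06, 2.69], [-2.65, 2.65]. Speed limits (rad/s): [2.57, 2.57, 3.01, 3.14, 3.14, 3.14].

### API

Orientations are given as a unit quaternion [x, y, z, w].
In Python, from cell import bot gives the robot as it stands. The module is installed in compiled form; this text tells all that it offers.
- The arm moves only by the shell command python3 -m inch 'ROWS' [OPENING] [FORCE]. ROWS is JSON, a list of rows, each an object with "dp": the shift along the tool's x, y, z in m, a list of three; "angular": the turn, a rotation vector about the tool's x, y, z in degrees, a list of three. In form: [{"dp": [x, y, z], "angular": [rx, ry, rz]}, ...]. A call has 1 to 8 rows; each row shifts and turns the commanded pose from where the row before left it, along the tool's axes as they then stand; what a row does not reach is not made up. A row lasts 1/12 s, in which the tool goes at most 41.7 mm and 7.16 degrees, less where a joint would pass 70% of its speed; a pose out of reach is approached as far as the arm can. A call is refused whole if a number of a shift passes 0.0417 or a number of a turn 7.16, either way. A call with a gripper value outside its range is refused whole. OPENING is the finger opening in m, from 0 to 0.0854, set as the call begins (- or left out, the last holds). The fingers move at their own pace and stop on an object; FORCE is the grip in N (left out, the last holds). Time passes only in rows, so rows that do not move let the fingers close. It gives the time, the measured TCP pose, the force and the opening at its end, in the units of the state.
- bot.state(): the state, without advancing time (a new reading comes with each control period).
- bot.read_camera(name): name is "scene" or "top" or "wrist"; returns a dict with "color" (480x640x3 uint8, red, green, blue), "fovy" (degrees; the focal length in pixels is half the picture's height over the tangent of half this angle, whatever the lens; pixels are square), "cx", "cy" (the principal point, pixels), "extrinsics" (4x4, takes a point from world to camera coordinates); the wrist camera has in their place "T_tool_cam" (4x4, takes a point from camera to tool coordinates, whose origin is the TCP and whose axes are the tool frame's). Camera axes: x right, y down, z forward; pixel columns grow to the right and rows downward; lengths in mm; the calibration is good to about 2 mm. A picture is of the moment at which its call begins: read the wrist's pose just before it. There is no depth.
- bot.job_done(): hands the job in, once; it reports no verdict.
The state is a dict: "time_s": time; "qpos": joint angles; "joint_velocities": joint speeds; "joint_torque": joint torques, N m; "tool_pos": TCP position; "ee_rot": TCP orientation; "force": force on the tool from outside, world axes, zero at the start; "ft_torque": the same for the moment, N m; "width": finger opening in mm.
Only numpy, scipy, OpenCV 4.12 (cv2) and the standard library are available. Lean on these libraries where they do the work, as an engineer would, in place of code of your own. Each camera call takes 0.05 s, during which the arm holds its last target. There are 200 camera calls.

### The job

Fit the blue tube carrier on the tube mixer: turn it until the flat side of its D-shaped bore faces the same way as the flat of the drive post, lower it over the post and leave it sitting flat on the turntable. Leave the white carrier, which has the wrong bore, where it lies.

Things in the scene. Friction and masses are not known exactly. Their poses are not given: they have to be found in the camera images.
- carrier_blue: Blue tube carrier, loose, 0.15 kg. Disc 110 mm wide, 12 thick; round hub on it, top 58 mm above the underside, with flat grip pads on its +y and -y sides (52 mm across both, 30 long in x, 24 to 58 mm up). Origin: centre of underside, z up. D bore right through: radius 17 mm, cut by a flat 8 mm from the axis on the -x side (normal to x). White marks on disc and hub show that side.
- mixer: Tube mixer, fixed: square grey housing 130 mm wide, button, lamp and knob on its -x front, aluminium turntable 100 mm wide on top (it does not turn), steel drive post in the middle. Origin: centre of underside, on the post's axis, z up. The post's flat is on the -x side; red marks show that side. The carrier fits with its x axis along the mixer's, with about 8 degrees of play.
- post_foot (a point): Centre of the turntable's top, 40 mm up, where the carrier's underside comes to rest. The D post above it: radius 15 mm, flat 6 mm from the axis on -x, for 20 mm; then it tapers to a tip of 6 x 12 mm, 48 mm up and 5 mm to the +x side. Play all round: 2 mm. Let go low on the post the carrier drops home; turned wrongly it stays up on the taper. Axes as the mixer's.
- carrier_white: Spare carrier, loose, same shape and size but white, without marks. Its bore is round, 22 mm wide, and does not go on the post. A bystander: leave it where it lies. Origin: centre of its underside.
Not all that is in view belongs to the job. Several things look just like the carrier_blue: the one meant starts farthest from the robot's base.

How it is judged:
By the outcome, as a careful person would: the job done as asked, in the order asked, and still so for the second after the job is handed in, with the robot touching nothing.
It also fails if it takes over 32 s, if anything falls off the work surface, if the arm or the gripper's body presses on something with over 40 N, if the wrist force passes 120 N, or if a joint passes its speed limit or range.

## Working session

There is one attempt and no reset: what is moved stays moved. The work goes in short steps, Python scripts to look and compute and a shell command to move; the robot and the scene stay as the last step left them, time stands still between calls to the robot, and variables do not carry over. Pictures are saved under pics/ and viewed, about 8 in all and at most 12, crops included, and the job is handed in when it is done.

```bash
mkdir -p pics; cat > h.py <<'E'
import numpy as np, cv2, json
from cell import bot
from scipy.spatial.transform import Rotation as R
def cam(name):
    s=bot.state(); c=bot.read_camera(name)
    f=240/np.tan(np.radians(c['fovy'])/2)
    if name=='wrist':
        T=np.eye(4);T[:3,:3]=R.from_quat(s['ee_rot']).as_matrix();T[:3,3]=s['tool_pos']
        M=T@np.array(c['T_tool_cam'])
    else: M=np.linalg.inv(np.array(c['extrinsics']))
    return dict(img=cv2.cvtColor(c['color'],cv2.COLOR_RGB2BGR),f=f,cx=c['cx'],cy=c['cy'],M=M)
def ray(c,u,v):
    d=c['M'][:3,:3]@np.array([(u-c['cx'])/c['f'],(v-c['cy'])/c['f'],1]); return c['M'][:3,3],d/np.linalg.norm(d)
def onz(c,u,v,z):
    o,d=ray(c,u,v); return o+d*(z-o[2])/d[2]
def cross(a,b):
    (o,d),(p,e)=a,b; t=np.linalg.lstsq(np.c_[d,-e],p-o,rcond=None)[0]
    x,y=o+d*t[0],p+e*t[1]; return (x+y)/2,np.linalg.norm(x-y)
def proj(c,P):
    q=np.linalg.inv(c['M'])@np.r_[P,1]; return c['f']*q[0]/q[2]+c['cx'],c['f']*q[1]/q[2]+c['cy']
E
python3 - <<'E'
from h import *
a=cam('scene');b=cam('top')
cv2.imwrite('pics/s1.png',a['img']);cv2.imwrite('pics/t1.png',b['img'])
np.set_printoptions(precision=3,suppress=True)
print(a['M'],a['f'],a['cx'],a['cy']);print(b['M'],b['f'],b['cx'],b['cy']);s=bot.state();print(s['ee_rot'],s['width'],s['time_s'],R.from_quat(s['ee_rot']).as_matrix())
E
```

```text
[[   0.754   -0.286    0.592  -63.642]
 [  -0.657   -0.362    0.662 -839.612]
 [   0.025   -0.887   -0.46   476.966]
 [   0.       0.       0.       1.   ]] 533.8808328869187 322.30531065143225 244.32411378988985
[[   0.024   -0.982    0.188  310.364]
 [  -1.      -0.025   -0.002 -193.169]
 [   0.006   -0.188   -0.982  987.469]
 [   0.       0.       0.       1.   ]] 469.65244416814727 314.9077244295038 236.29147518799778
[-0.145  0.693 -0.691  0.145] 85.53947389975653 0.1 [[-0.916 -0.001  0.401]
 [-0.401  0.002 -0.916]
 [-0.    -1.    -0.002]]
```

View pics/t1.png

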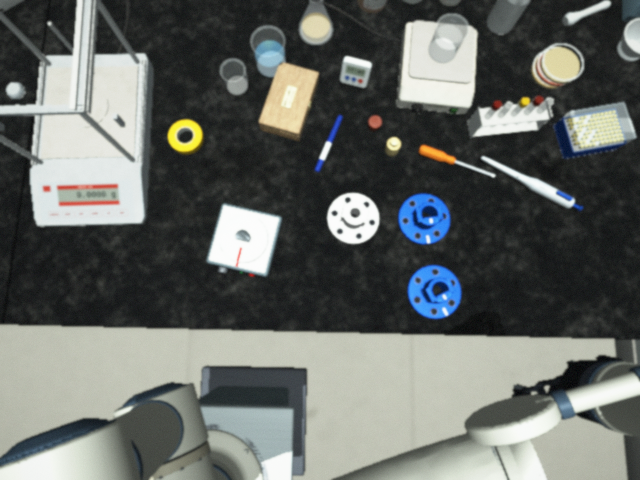

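View pics/s1.png

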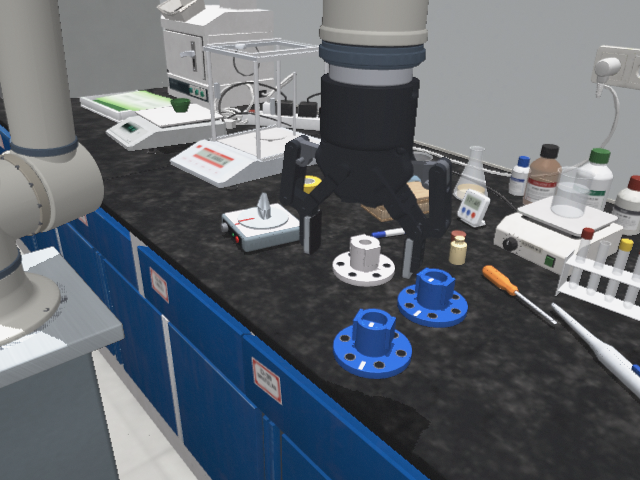

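The top view shows blue carriers at (424,218) and (434,292), the white one at (353,218) and the mixer at (243,240) with its red mark pointing down to (238,257). The scene view shows the same things, with blue at (433,297) and (373,340).

```bash
python3 - <<'E'
from h import *
np.set_printoptions(precision=1,suppress=True)
a=cv2.imread('pics/s1.png');b=cv2.imread('pics/t1.png')
A=cam('scene');B=cam('top')
for n,c,z in(('top',B,12),('scene',A,12)):
    hsv=cv2.cvtColor(c['img'],cv2.COLOR_BGR2HSV)
    m=cv2.inRange(hsv,(100,150,60),(125,255,255))
    for k in cv2.findContours(m,cv2.RETR_EXTERNAL,cv2.CHAIN_APPROX_NONE)[0]:
        if cv2.contourArea(k)<900: continue
        e=cv2.fitEllipse(cv2.convexHull(k)); p=onz(c,*e[0],z)
        print(n,e,p,np.hypot(*p[:2]))
    r=cv2.inRange(hsv,(0,120,90),(8,255,255))|cv2.inRange(hsv,(172,120,90),(180,255,255))
    for k in cv2.findContours(r,cv2.RETR_EXTERNAL,cv2.CHAIN_APPROX_NONE)[0]:
        x,y,w,h=cv2.boundingRect(k)
        if w*h>4:print(n,'red',x,y,w,h)
g=lambda i,x,y,w,h,s:cv2.resize(i[y:y+h,x:x+w],None,fx=s,fy=s,interpolation=cv2.INTER_CUBIC)
t=np.hstack([g(b,200,195,90,90,4),g(b,390,185,90,90,4)])
u=np.hstack([g(a,215,185,90,70,4),g(a,390,260,90,70,4)])
cv2.imwrite('pics/crop1.png',np.vstack([t,u])[:600])
E
```

```text
top ((434.0087585449219, 291.58770751953125), (54.23052215576172, 56.38547897338867), 138.3927001953125) [ 386.3 -444.4   12. ] 588.8519459221325
top ((423.7588195800781, 218.3179931640625), (51.86708450317383, 53.99098205566406), 115.4137954711914) [ 541.6 -426.2   12. ] 689.1570174245876
top red 249 274 6 3
top red 60 201 59 4
top red 44 187 6 4
top red 85 186 4 2
top red 58 186 21 3
top red 91 185 26 3
top red 368 115 14 14
top red 494 101 8 8
top red 535 96 8 8
top red 551 83 4 2
top red 359 80 3 2
top red 542 78 5 4
scene ((372.211669921875, 344.3619384765625), (70.0779037475586, 79.96331787109375), 102.76704406738281) [ 389.6 -443.    12. ] 589.9864782139348
scene ((433.0042724609375, 298.8258056640625), (59.61191940307617, 71.61869049072266), 103.57240295410156) [ 548.7 -423.4   12. ] 693.0784467898974
scene ((541.4164428710938, 717.8621826171875), (178.98789978027344, 1414.9300537109375), 136.27330017089844) [ 179.7 -812.8   12. ] 832.4193065825588
scene red 278 398 2 3
scene red 255 380 3 4
scene red 276 377 2 4
scene red 253 360 3 3
scene red 235 236 4 7
scene red 583 228 11 11
scene red 472 213 3 4
scene red 529 179 27 8
scene red 631 176 9 15
scene red 221 155 12 5
scene red 205 148 9 4
scene red 250 110 4 2
```

View pics/crop1.png

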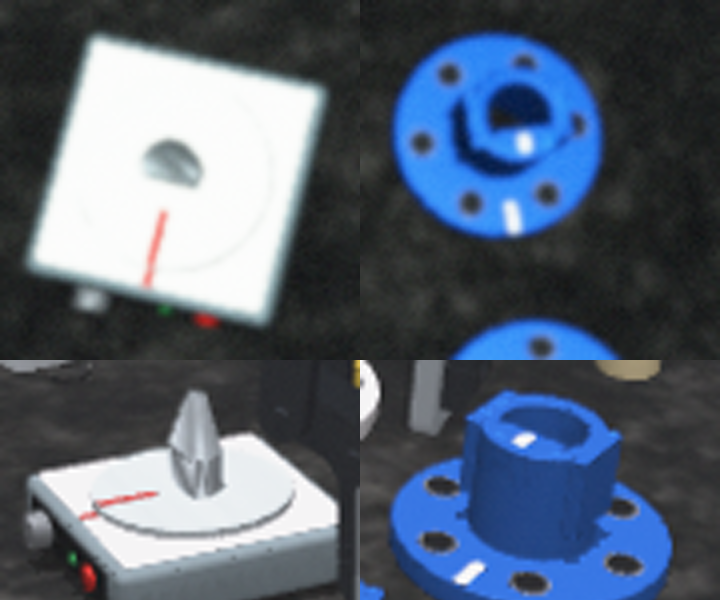

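The crop shows the far blue carrier's white marks at top (428,239) and (431,221). The mixer's red line runs from top (240.8,248) to (237.2,266), and from scene (254,218) to (235,224.5).

```bash
cat >> h.py <<'E'
def plan(x,y,z,psi,n=1):
    """tool z axis at world heading psi (deg), y down: steps along current tool axes, split in turn first or not"""
    s=bot.state(); Rm=R.from_quat(s['ee_rot']).as_matrix(); p=np.array(s['tool_pos'])
    zz=np.array([np.cos(np.radians(psi)),np.sin(np.radians(psi)),0]); yy=np.array([0,0,-1.]); G=np.c_[np.cross(yy,zz),yy,zz]
    d=np.array([x,y,z])-p
    print('t',round(s['time_s'],2),'tcp',p.round(1),'heading',np.degrees(np.arctan2(Rm[1,2],Rm[0,2])).round(2),'F',np.round(s['force'],1),'w',round(s['width'],1))
    print('dp cur axes',(Rm.T@d).round(1),'dp goal axes',(G.T@d).round(1),'turn',R.from_matrix(Rm.T@G).as_rotvec(degrees=True).round(2))
E
python3 - <<'E'
from h import *
np.set_printoptions(precision=2,suppress=True)
A=cam('scene');B=cam('top');W=cam('wrist')
print(np.array(bot.read_camera('wrist')['T_tool_cam']),W['f'])
h=lambda v:np.degrees(np.arctan2(v[1],v[0]))
c=np.array([543,-425.5]);m=onz(B,428.3,239.3,12)[:2];hm=onz(B,431.2,220.8,58)[:2]
print('disc mark',m,h(c-m),'hub mark',hm,h(c-hm),h(hm-m))
m2,e=cross(ray(B,428.3,239.3),ray(A,390+(470-360)/4,260+(572-360)/4));print('2view mark',m2,e)
m3,e=cross(ray(B,431.2,220.8),ray(A,390+(523-360)/4,260+(440-360)/4));print('2view hub mark',m3,e)
i,ei=cross(ray(B,240.75,248),ray(A,254.2,218.3));print('red inner',i,ei)
o,eo=cross(ray(B,237.2,266),ray(A,235,224.5));print('red outer',o,eo,'heading +x',h(i-o))
for z in(35,40):print(onz(B,240.75,248,z),onz(B,237.2,266,z))
# housing corners in top crop
C=[(200+u/4,195+v/4) for u,v in((93,35),(327,90),(268,326),(28,268))]
P=[onz(B,*q,36) for q in C];print(P,np.mean(P,0),[h(P[(k+1)%4]-P[k]) for k in range(4)])
plan(500,-425,200,-98)
E
```

```text
[[   0.      0.96    0.27  -67.15]
 [  -0.     -0.27    0.96 -141.51]
 [   1.     -0.      0.     -0.12]
 [   0.      0.      0.      1.  ]] 422.21413800679295
disc mark [ 496.27 -434.91] 11.38371248073617 hub mark [ 525.89 -430.22] 15.427979764915847 8.990637302395276
2view mark [ 496.21 -434.74   13.67] 0.6794076390989657
2view hub mark [ 525.76 -430.08   58.91] 0.23232955837246197
red inner [464.78 -45.02  39.76] 3.6173088875565043
red outer [426.85 -38.2   35.1 ] 0.37661646569757545 heading +x -10.197899005821357
[464.01 -43.32  35.  ] [426.7  -38.09  35.  ]
[463.2  -44.11  40.  ] [426.09 -38.9   40.  ]
[array([556.43,  -1.99,  36.  ]), array([ 530.11, -125.11,   36.  ]), array([406.68, -99.78,  36.  ]), array([433.25,  23.67,  36.  ])] [481.62 -50.8   36.  ] [np.float64(-102.06683809424959), np.float64(168.40610231809794), np.float64(77.85344991278323), np.float64(-11.764633834905778)]
t 0.4 tcp [ 240.7 -549.6  231.1] heading -66.35 F [-0.2  0.2 -0.3] w 85.5
dp cur axes [-287.5   31.1  -10.1] dp goal axes [-239.4   31.1 -159.5] turn [ 0.02 31.65  0.  ]
```

```bash
python3 -m inch '[{"dp":[0,0,0],"angular":[0,7,0]},{"dp":[0,0,0],"angular":[0,6.9,0]}]' && python3 -c "
from h import *
plan(543,-426,210,-80)"
```

```text
time_s: 0.57
tool_pos: [240.7, -549.6, 231.3]
ee_rot: [-0.058, 0.705, -0.705, 0.058]
force: [-0.3, 0.6, -0.4]
width: 85.2
t 0.57 tcp [ 240.7 -549.6  231.3] heading -80.56 F [-0.3  0.6 -0.4] w 85.2
dp cur axes [-318.5   21.3  -72.4] dp goal axes [-319.2   21.3  -69.2] turn [ 0.   -0.56  0.  ]
```

```bash
python3 -m inch '[{"dp":[-0.040,0.002,-0.009]},{"dp":[-0.040,0.003,-0.009]},{"dp":[-0.040,0.003,-0.009]},{"dp":[-0.040,0.003,-0.009]},{"dp":[-0.040,0.003,-0.009]},{"dp":[-0.040,0.003,-0.009]},{"dp":[-0.040,0.003,-0.009]},{"dp":[-0.040,0.002,-0.009]}]' || python3 -m inch '[{"dp":[-0.040,0.002,-0.009],"angular":[0,0,0]},{"dp":[-0.040,0.003,-0.009],"angular":[0,0,0]},{"dp":[-0.040,0.003,-0.009],"angular":[0,0,0]},{"dp":[-0.040,0.003,-0.009],"angular":[0,0,0]},{"dp":[-0.040,0.003,-0.009],"angular":[0,0,0]},{"dp":[-0.040,0.003,-0.009],"angular":[0,0,0]},{"dp":[-0.040,0.003,-0.009],"angular":[0,0,0]},{"dp":[-0.040,0.002,-0.009],"angular":[0,0,0]}]'
python3 -m inch '[{"dp":[0,0,0],"angular":[0,0,0]},{"dp":[0,0,0],"angular":[0,0,0]}]'
python3 - <<'E'
from h import *
plan(543,-426,210,-80)
W=cam('wrist');cv2.imwrite('pics/w1.png',W['img'])
np.save('w1.npy',W['M'])
E
```

```text
time_s: 1.23
tool_pos: [545.6, -423.3, 208.9]
ee_rot: [-0.06, 0.705, -0.705, 0.06]
force: [0.6, -0.3, -0.0]
width: 85.5
time_s: 1.4
tool_pos: [545.8, -422.7, 207.6]
ee_rot: [-0.062, 0.705, -0.704, 0.061]
force: [-0.3, 0.1, -0.6]
width: 85.3
t 1.4 tcp [ 545.8 -422.7  207.6] heading -80.03 F [-0.3  0.1 -0.6] w 85.3
dp cur axes [ 3.3 -2.4  2.8] dp goal axes [ 3.3 -2.4  2.8] turn [ 0.1  -0.03  0.08]invalid input at $[0]: expected keys dp, angular
```

View pics/w1.png

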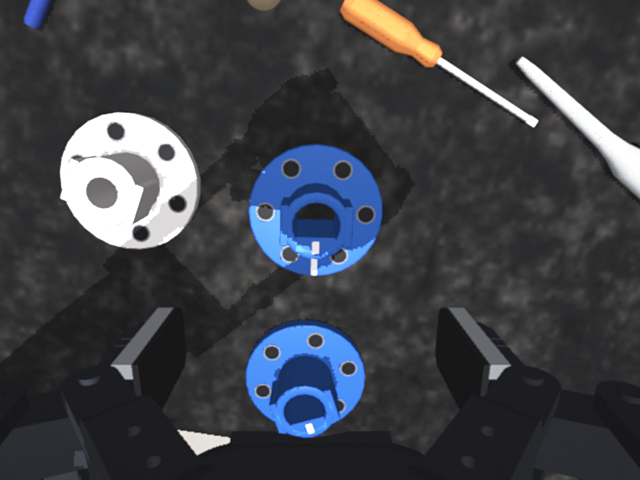

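The wrist view shows the carrier disc at about (315,210), the hub mark at (316,248) and the disc mark at (314,267). The jaws sit left and right of the hub. Next I refine the position and heading.

```bash
python3 - <<'E'
from h import *
np.set_printoptions(precision=2,suppress=True)
W=cam('wrist');A=cam('scene');B=cam('top')
h=lambda v:np.degrees(np.arctan2(v[1],v[0]))
img=W['img'];hsv=cv2.cvtColor(img,cv2.COLOR_BGR2HSV)
m=cv2.inRange(hsv,(100,120,40),(125,255,255));m[:130]=0;m[285:]=0;m[:,:235]=0;m[:,395:]=0
k=max(cv2.findContours(m,cv2.RETR_EXTERNAL,cv2.CHAIN_APPROX_NONE)[0],key=cv2.contourArea)
e=cv2.fitEllipse(cv2.convexHull(k));c=onz(W,*e[0],11);print(e,c)
wm=cv2.inRange(hsv,(0,0,170),(180,60,255));wm[:235]=0;wm[280:]=0;wm[:,:300]=0;wm[:,330:]=0
n,l,st,ce=cv2.connectedComponentsWithStats(wm)
for s,q in zip(st[1:],ce[1:]):
    if s[4]>15: print(s,q,onz(W,*q,12),onz(W,*q,58))
# 2-view disc / marks (wrist+top)
for z in(12,):
    hb=cv2.cvtColor(B['img'],cv2.COLOR_BGR2HSV);mb=cv2.inRange(hb,(100,150,60),(125,255,255));mb[250:]=0;mb[:185]=0;mb[:,:390]=0;mb[:,460:]=0
    kb=max(cv2.findContours(mb,cv2.RETR_EXTERNAL,cv2.CHAIN_APPROX_NONE)[0],key=cv2.contourArea)
    eb=cv2.fitEllipse(cv2.convexHull(kb));print(eb,cross(ray(W,*e[0]),ray(B,*eb[0])))
print('mark disc',cross(ray(W,314,267),ray(B,428.3,239.3)),'hub',cross(ray(W,316,248),ray(B,431.2,220.8)))
cv2.imwrite('pics/w2.png',cv2.resize(img[130:290,235:395],None,fx=3.7,fy=3.7,interpolation=cv2.INTER_CUBIC))
E
```

```text
((313.72998046875, 207.46022033691406), (132.45828247070312, 134.3252716064453), 83.75117492675781) [ 544.78 -426.9    11.  ]
[310 239   8  13  83] [313.86 244.58] [ 514.   -432.36   12.  ] [ 527.18 -429.68   58.  ]
[310 257   6  17  98] [312.52 264.67] [ 496.38 -434.28   12.  ] [ 511.96 -431.34   58.  ]
((435.4508972167969, 205.66586303710938), (15.298591613769531, 38.61615753173828), 134.0277862548828) (array([ 555.04, -429.28,   77.06]), np.float64(11.462606027595747))
mark disc (array([ 495.62, -435.03,   14.35]), np.float64(1.4394237195448616)) hub (array([ 525.46, -430.82,   58.79]), np.float64(1.6487465820280982))
```

View pics/w2.png

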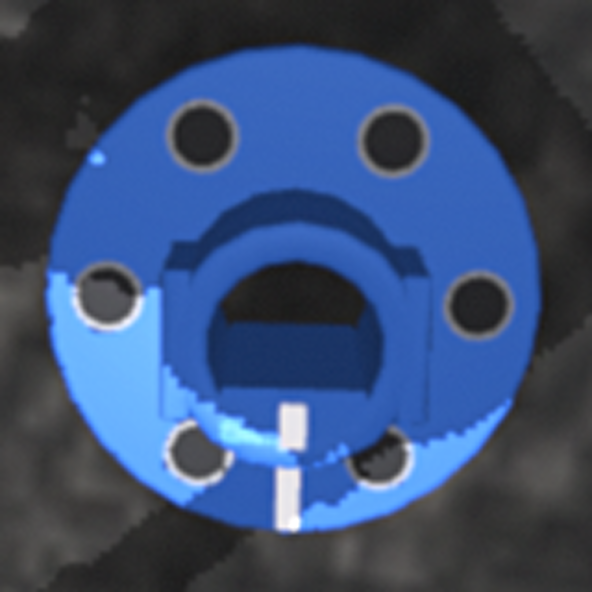

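The wrist crop shows the hub aligned with the tool to within about 1°. The carrier is at (544.8, -426.9), heading ≈ 9°, and the hub mark measures 58.8 mm high.

```bash
python3 -c "
from h import *
plan(544.7,-426.8,25,-81)"
python3 -m inch '[{"dp":[0.0005,0.02,0.004],"angular":[0,1,0]},{"dp":[0,0.035,0],"angular":[0,0,0]},{"dp":[0,0.035,0],"angular":[0,0,0]},{"dp":[0,0.03,0],"angular":[0,0,0]},{"dp":[0,0,0],"angular":[0,0,0]},{"dp":[0,0,0],"angular":[0,0,0]}]'
python3 -c "
from h import *
plan(544.7,-426.8,25,-81)"
```

```text
t 1.6 tcp [ 542.8 -425.4  209.9] heading -80.34 F [ 0.3 -0.5  0. ] w 85.5
dp cur axes [ -1.6 184.9   1.6] dp goal axes [ -1.6 184.9   1.7] turn [-0.04  0.66 -0.01]
time_s: 2.1
tool_pos: [542.1, -428.6, 87.8]
ee_rot: [-0.054, 0.706, -0.704, 0.052]
force: [0.2, 0.4, 0.8]
width: 85.4
t 2.1 tcp [ 542.1 -428.6   87.8] heading -81.35 F [0.2 0.4 0.8] w 85.4
dp cur axes [-3.  62.8 -1.2] dp goal axes [-2.8 62.8 -1.3] turn [ 0.18 -0.35  0.16]
```

```bash
cat > wm.py <<'E'
from h import *
np.set_printoptions(precision=2,suppress=True)
W=cam('wrist');hsv=cv2.cvtColor(W['img'],cv2.COLOR_BGR2HSV)
wm=cv2.inRange(hsv,(0,0,150),(180,70,255));bl=cv2.inRange(hsv,(100,120,40),(125,255,255))
near=cv2.dilate(bl,np.ones((9,9)))
n,l,st,ce=cv2.connectedComponentsWithStats(wm&near)
for s,q in zip(st[1:],ce[1:]):
    if s[4]>15: print(s,q,onz(W,*q,12),onz(W,*q,58))
k=max(cv2.findContours(bl,cv2.RETR_EXTERNAL,cv2.CHAIN_APPROX_NONE)[0],key=cv2.contourArea)
e=cv2.fitEllipse(cv2.convexHull(k));print(e,onz(W,*e[0],11),cv2.boundingRect(k))
plan(544.7,-426.8,25,-81)
cv2.imwrite('pics/w3.png',W['img'])
E
python3 wm.py
```

```text
[333 171  30  29  68] [350.25 181.34] [ 582.36 -443.34   12.  ] [ 588.  -438.2   58. ]
[334 188  13  12  17] [338.76 195.06] [ 574.46 -438.69   12.  ] [ 581.78 -434.54   58.  ]
[224 260  16   4  33] [231.64 262.03] [ 529.65 -387.35   12.  ] [ 546.46 -394.08   58.  ]
[301 305  12  20 169] [306.43 314.11] [ 505.17 -431.99   12.  ] [ 527.17 -429.26   58.  ]
[258 312  18  12  45] [265.13 318.96] [ 498.72 -409.39   12.  ] [ 522.09 -411.44   58.  ]
[303 332  10   9  76] [307.5  335.74] [ 491.9  -434.57   12.  ] [ 516.71 -431.29   58.  ]
[301 421  25  16  81] [313.1  426.79] [ 431.31 -447.03   12.  ] [ 468.96 -441.11   58.  ]
((307.81439208984375, 243.24900817871094), (194.94728088378906, 202.3762664794922), 90.38589477539062) [ 546.04 -426.69   11.  ] (207, 146, 203, 195)
t 2.15 tcp [ 543.5 -429.4   91. ] heading -81.33 F [0.6 0.1 1. ] w 85.5
dp cur axes [-1.6 66.  -2.5] dp goal axes [-1.6 66.  -2.4] turn [-0.05 -0.33 -0.04]
```

View pics/w3.png

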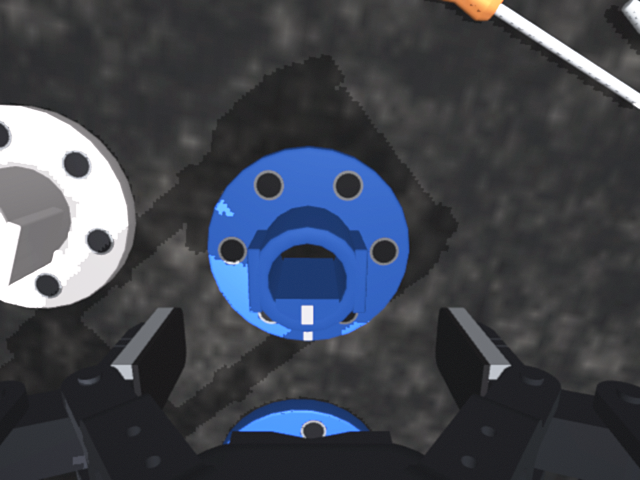

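The closer wrist view confirms the carrier centre at ≈ (545.5, -426.7), with the jaws clear on both sides. Descending.

```bash
python3 -m inch '[{"dp":[-0.002,0.02,-0.0025],"angular":[0,0,0]},{"dp":[0,0.026,0],"angular":[0,0,0]},{"dp":[0,0.019,0],"angular":[0,0,0]},{"dp":[0,0,0],"angular":[0,0,0]},{"dp":[0,0,0],"angular":[0,0,0]},{"dp":[0,0,0],"angular":[0,0,0]}]'
python3 -m inch '[{"dp":[0,0,0],"angular":[0,0,0]},{"dp":[0,0,0],"angular":[0,0,0]},{"dp":[0,0,0],"angular":[0,0,0]},{"dp":[0,0,0],"angular":[0,0,0]},{"dp":[0,0,0],"angular":[0,0,0]},{"dp":[0,0,0],"angular":[0,0,0]},{"dp":[0,0,0],"angular":[0,0,0]},{"dp":[0,0,0],"angular":[0,0,0]}]' 0.03 50
python3 -c "
from h import *
plan(545.3,-426.8,150,-102)"
```

```text
time_s: 2.65
tool_pos: [546.9, -427.1, 28.4]
ee_rot: [0.053, -0.704, 0.706, -0.055]
force: [0.7, 0.0, 0.0]
width: 85.5
time_s: 3.32
tool_pos: [546.4, -426.4, 26.3]
ee_rot: [0.053, -0.704, 0.706, -0.055]
force: [0.4, -0.4, 6.1]
width: 51.7
t 3.32 tcp [ 546.4 -426.4   26.3] heading -81.25 F [ 0.4 -0.4  6.1] w 51.7
dp cur axes [   0.9 -123.7    0.5] dp goal axes [   1.  -123.7    0.6] turn [-0.11 20.75 -0.14]
```

```bash
python3 -m inch '[{"dp":[0,-0.015,0],"angular":[0,0,0]},{"dp":[0,-0.03,0],"angular":[0,0,0]},{"dp":[0,-0.04,0],"angular":[0,0,0]},{"dp":[0,-0.04,0],"angular":[0,0,0]},{"dp":[0,0,0],"angular":[0,6.9,0]},{"dp":[0,0,0],"angular":[0,6.9,0]},{"dp":[0,0,0],"angular":[0,6.9,0]}]'
python3 -m inch '[{"dp":[0,0,0],"angular":[0,0,0]},{"dp":[0,0,0],"angular":[0,0,0]},{"dp":[0,0,0],"angular":[0,0,0]}]'
python3 -c "
from h import *
plan(485,-190,150,-102)"
```

```text
time_s: 3.9
tool_pos: [545.8, -425.8, 151.3]
ee_rot: [-0.076, -0.703, 0.703, 0.075]
force: [-0.8, 0.2, -2.5]
width: 51.1
time_s: 4.15
tool_pos: [545.5, -425.5, 149.0]
ee_rot: [0.072, 0.704, -0.703, -0.073]
force: [0.2, -0.0, -2.3]
width: 50.9
t 4.15 tcp [ 545.5 -425.5  149. ] heading -101.75 F [ 0.2 -0.  -2.3] w 50.9
dp cur axes [ 107.2   -0.8 -218.3] dp goal axes [ 108.2   -1.  -217.8] turn [0.03 0.25 0.04]
```

```bash
python3 -m inch '[{"dp":[0.018,0,-0.036],"angular":[0,0,0]},{"dp":[0.018,0,-0.036],"angular":[0,0,0]},{"dp":[0.018,0,-0.036],"angular":[0,0,0]},{"dp":[0.018,0,-0.036],"angular":[0,0,0]},{"dp":[0.018,0,-0.037],"angular":[0,0,0]},{"dp":[0.018,-0.001,-0.037],"angular":[0,0,0]}]'
python3 -m inch '[{"dp":[0,0,0],"angular":[0,0,0]},{"dp":[0,0,0],"angular":[0,0,0]},{"dp":[0,0,0],"angular":[0,0,0]},{"dp":[0,0,0],"angular":[0,0,0]}]'
python3 - <<'E'
from h import *
plan(482,-51,150,-102)
W=cam('wrist');cv2.imwrite('pics/w4.png',W['img']);np.save('w4.npy',W['M'])
E
```

```text
time_s: 4.65
tool_pos: [484.1, -188.3, 149.9]
ee_rot: [0.073, 0.703, -0.703, -0.073]
force: [1.6, 0.0, -1.7]
width: 51.3
time_s: 4.98
tool_pos: [485.3, -190.9, 150.4]
ee_rot: [-0.074, -0.703, 0.703, 0.073]
force: [-0.1, 0.1, -1.8]
width: 51.8
t 4.98 tcp [ 485.3 -190.9  150.4] heading -101.94 F [-0.1  0.1 -1.8] w 51.8
dp cur axes [  32.2    0.3 -136.2] dp goal axes [  32.3    0.4 -136.2] turn [-0.02  0.06 -0.01]
```

View pics/w4.png

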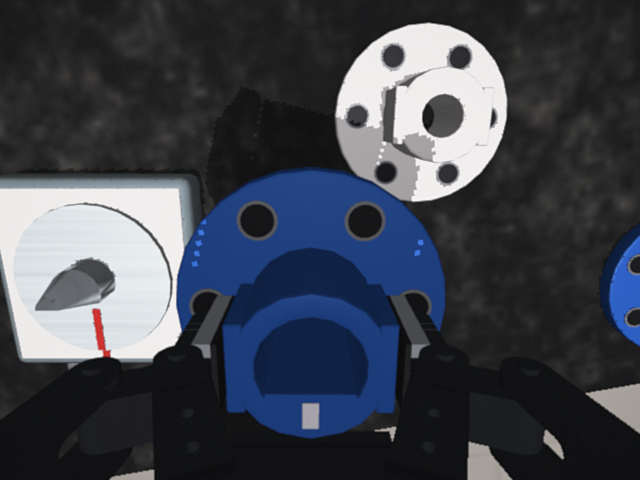

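The wrist view shows the mixer's turntable (14–171, 203–350), the red line from (96,310) to (105,355), and the carrier held level with its mark at (310,416). An enlarged crop gives edges for the turntable centre.

```bash
python3 - <<'E'
from h import *
i=cv2.imread('pics/w4.png')
cv2.imwrite('pics/w4c.png',cv2.resize(i[165:375,0:215],None,fx=2.8,fy=2.8,interpolation=cv2.INTER_CUBIC))
E
```

```text
(no output)
```

View pics/w4c.png

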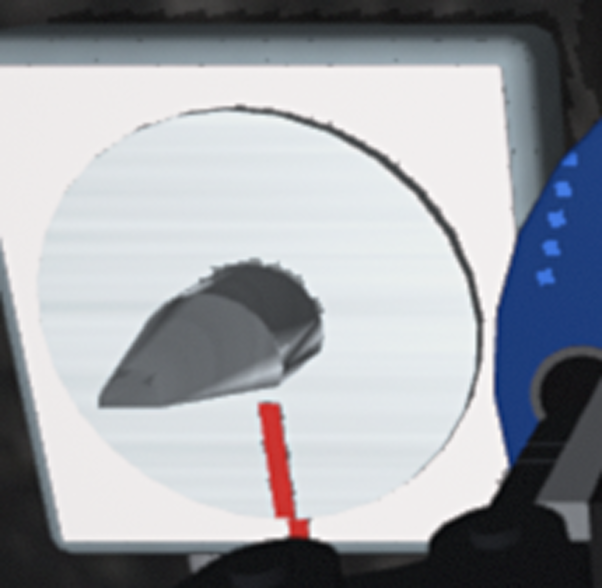

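The crop shows the turntable rim clearly. I take about 12 rim points from it, cast them to z = 40 and fit a circle.

```bash
python3 - <<'E'
from h import *
np.set_printoptions(precision=2,suppress=True)
W=cam('wrist');B=cam('top');h=lambda v:np.degrees(np.arctan2(v[1],v[0]))
P=np.array([onz(W,u/2.8,165+v/2.8,40)[:2] for u,v in[(38,285),(60,200),(120,135),(235,108),(330,133),(400,185),(450,245),(476,310),(460,410),(350,511),(285,517),(180,485),(90,415)]])
s=np.linalg.lstsq(np.c_[2*P,np.ones(len(P))],(P**2).sum(1),rcond=None)[0];r=np.sqrt(s[2]+s[0]**2+s[1]**2)
print('centre',s[:2],'r',r,np.hypot(*(P-s[:2]).T)-r)
a,b=[onz(W,u/2.8,165+v/2.8,40)[:2] for u,v in((269,405),(285,515))];print('red',h(a-b),h(s[:2]-b),h(s[:2]-a))
p,q=[onz(W,u/2.8,165+v/2.8,36)[:2] for u,v in((50,67),(500,67))];print('edge',h(p-q)-90)
# height from two views: red inner end wrist/top ; tip
print('red inner 2v',cross(ray(W,269/2.8,165+405/2.8),ray(B,240.75,248)))
st=bot.state();x=np.array(st['tool_pos']);Rm=R.from_quat(st['ee_rot']).as_matrix()
u0=x[2]-26; hsv=cv2.cvtColor(W['img'],cv2.COLOR_BGR2HSV)
w=cv2.inRange(hsv,(0,0,120),(180,70,255));w[:395]=0;w[435:]=0;w[:,:290]=0;w[:,330:]=0
m=cv2.moments(w,True);hm=onz(W,m['m10']/m['m00'],m['m01']/m['m00'],u0+58)
print('hub mark in tool',Rm.T@(hm-x))
bl=cv2.inRange(hsv,(100,120,40),(125,255,255));bl[:,470:]=0
k=max(cv2.findContours(bl,cv2.RETR_EXTERNAL,cv2.CHAIN_APPROX_NONE)[0],key=cv2.contourArea).reshape(-1,2)
k=k[k[:,1]<285]; Q=np.array([onz(W,*p,u0+12)[:2] for p in k[::3]])
H=cv2.convexHull(Q.astype(np.float32)).reshape(-1,2)
t=np.linalg.lstsq(np.c_[2*H,np.ones(len(H))],(H**2).sum(1),rcond=None)[0];print('disc r',np.sqrt(t[2]+t[0]**2+t[1]**2),'centre in tool',Rm.T@(np.r_[t[:2],u0]-x))
plan(*s[:2],150,-102)
E
```

```text
centre [485.35 -50.41] r 48.97110272386896 [ 0.31  0.18  0.68  0.38 -0.17 -1.13 -0.3   0.59 -0.31  1.19  0.51 -1.26
 -0.73]
red -12.267401695713993 -12.837762475234259 -13.633962844129666
edge -12.073526138942029
red inner 2v (array([464.01, -43.31,  36.08]), np.float64(0.4991916278807905))
hub mark in tool [ 18.82 -31.99   0.57]
disc r 53.01391156775759 centre in tool [ 1.37 26.    0.8 ]
t 5.13 tcp [ 485.2 -191.1  150. ] heading -102.01 F [-0.7  0.6 -3.1] w 51.8
dp cur axes [  29.1    0.  -137.6] dp goal axes [  29.1    0.  -137.6] turn [ 0.   -0.01  0.03]
```

```bash
python3 - <<'E'
from h import *
np.set_printoptions(precision=2,suppress=True)
A=cam('scene');B=cam('top')
def fit(P):
    s=np.linalg.lstsq(np.c_[2*P,np.ones(len(P))],(P**2).sum(1),rcond=None)[0];return s[:2],np.sqrt(s[2]+s[0]**2+s[1]**2)
print('scene',fit(np.array([onz(A,215+u/4,185+(v-360)/4,40)[:2] for u,v in[(91,490),(110,467),(295,487),(270,512),(230,530),(190,534),(140,525),(110,510)]])))
# faint circle in top crop: right (272,165) bottom (175,270) left (78,195) top(175,75)
print('top',fit(np.array([onz(B,200+u/4,195+v/4,40)[:2] for u,v in[(272,165),(215,262),(175,271),(85,215),(255,120),(262,210)]])))
E
python3 -m inch '[{"dp":[0.005,0,-0.027],"angular":[0,0,0]},{"dp":[0.006,0,-0.027],"angular":[0,0,0]},{"dp":[0.006,0,-0.028],"angular":[0,0,0]},{"dp":[0.006,0,-0.028],"angular":[0,0,0]},{"dp":[0.005,0,-0.028],"angular":[0,0,0]},{"dp":[0,0,0],"angular":[0,0,0]},{"dp":[0,0,0],"angular":[0,0,0]},{"dp":[0,0,0],"angular":[0,0,0]}]'
python3 - <<'E'
from h import *
plan(484,-50.5,150,-102)
A=cam('scene');B=cam('top');W=cam('wrist')
g=lambda i,x,y,w,h,s:cv2.resize(i[y:y+h,x:x+w],(w*s,h*s),interpolation=cv2.INTER_CUBIC)
cv2.imwrite('pics/over.png',np.hstack([g(A['img'],200,120,130,140,3),cv2.resize(W['img'],(400,420))]))
E
```

```text
scene (array([483.65, -52.74]), np.float64(48.997406309164816))
top (array([482.76, -48.87]), np.float64(49.738230622562206))
time_s: 5.9
tool_pos: [486.4, -49.9, 150.2]
ee_rot: [-0.074, -0.703, 0.704, 0.074]
force: [0.2, -0.1, -1.6]
width: 51.6
t 5.9 tcp [486.4 -49.9 150.2] heading -101.94 F [ 0.2 -0.1 -1.6] w 51.6
dp cur axes [2.2 0.2 1.1] dp goal axes [2.2 0.2 1.1] turn [-0.04  0.06  0.  ]
```

View pics/over.png

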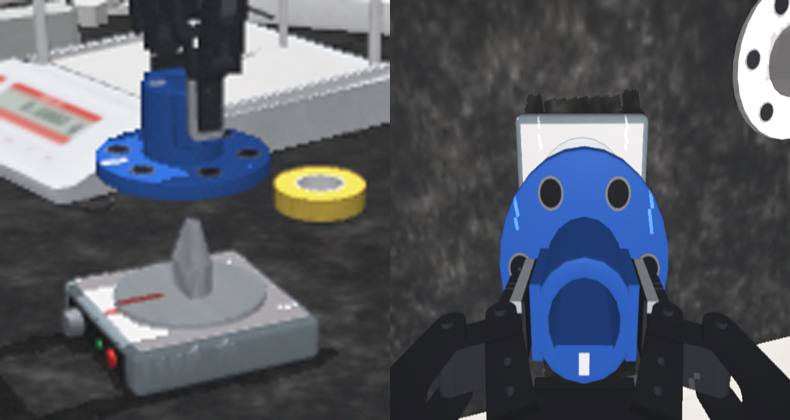

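The scene view shows the carrier level above the post with its mark on the same side as the red line. The wrist view shows the mixer centred behind it. Lowering in stages and watching the force.

```bash
python3 -m inch '[{"dp":[0.0005,0.01,0.0005],"angular":[0,0,0]},{"dp":[0,0.015,0],"angular":[0,0,0]},{"dp":[0,0.015,0],"angular":[0,0,0]},{"dp":[0,0.014,0],"angular":[0,0,0]},{"dp":[0,0,0],"angular":[0,0,0]},{"dp":[0,0,0],"angular":[0,0,0]},{"dp":[0,0,0],"angular":[0,0,0]}]'
python3 - <<'E'
from h import *
plan(485.8,-50,96,-102)
print(bot.state()['ft_torque'])
E
```

```text
time_s: 6.63
tool_pos: [485.7, -50.0, 96.7]
ee_rot: [-0.074, -0.703, 0.703, 0.074]
force: [0.7, -0.2, -1.2]
width: 51.1
t 6.63 tcp [485.7 -50.   96.7] heading -101.98 F [ 0.7 -0.2 -1.2] w 51.1
dp cur axes [-0.1  0.7 -0.1] dp goal axes [-0.1  0.7 -0.1] turn [-0.01  0.02  0.  ]
[ 0.01450704 -0.03413155 -0.01031512]
```

```bash
python3 -m inch '[{"dp":[0,0.004,0],"angular":[0,0,0]},{"dp":[0,0.004,0],"angular":[0,0,0]},{"dp":[0,0.003,0],"angular":[0,0,0]},{"dp":[0,0,0],"angular":[0,0,0]},{"dp":[0,0,0],"angular":[0,0,0]}]'
python3 - <<'E'
from h import *
plan(485.7,-50,66,-102)
W=cam('wrist')
cv2.imwrite('pics/bore.png',cv2.resize(W['img'][280:450,220:400],None,fx=3,fy=3,interpolation=cv2.INTER_CUBIC))
E
```

```text
time_s: 7.05
tool_pos: [486.1, -49.4, 85.2]
ee_rot: [0.074, 0.703, -0.703, -0.073]
force: [3.4, 0.7, -3.4]
width: 51.5
t 7.05 tcp [486.1 -49.4  85.2] heading -101.94 F [ 3.4  0.7 -3.4] w 51.5
dp cur axes [ 0.3 19.2  0.6] dp goal axes [ 0.3 19.2  0.6] turn [ 0.03  0.06 -0.05]
```

View pics/bore.png

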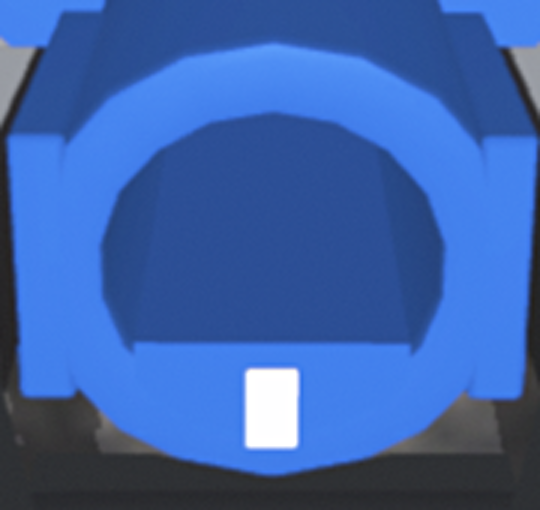

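The bore view shows only blue wall, since the post tip is hidden from this angle. The force is +3.4 N in x, which looks like light contact on the +x wall. I shift +x by 1 mm and continue.

```bash
python3 -m inch '[{"dp":[-0.001,0,0],"angular":[0,0,0]},{"dp":[0,0.003,0],"angular":[0,0,0]},{"dp":[0,0,0],"angular":[0,0,0]},{"dp":[0,0,0],"angular":[0,0,0]},{"dp":[0,0,0],"angular":[0,0,0]}]'
python3 -c "
from h import *
plan(485.7,-50,66,-102)"
```

```text
time_s: 7.52
tool_pos: [486.6, -49.9, 82.1]
ee_rot: [0.074, 0.703, -0.703, -0.074]
force: [1.8, 0.5, -3.7]
width: 50.7
t 7.52 tcp [486.6 -49.9  82.1] heading -101.95 F [ 1.8  0.5 -3.7] w 50.7
dp cur axes [ 0.9 16.1  0.3] dp goal axes [ 0.9 16.1  0.3] turn [0.   0.05 0.01]
```

```bash
python3 -m inch '[{"dp":[-0.0005,0.003,0],"angular":[0,0,0]},{"dp":[0,0.003,0],"angular":[0,0,0]},{"dp":[0,0,0],"angular":[0,0,0]},{"dp":[0,0,0],"angular":[0,0,0]},{"dp":[0,0,0],"angular":[0,0,0]}]'
python3 -c "
from h import *
plan(485.7,-50,66,-102)"
python3 -m inch '[{"dp":[0,0.003,0],"angular":[0,0,0]},{"dp":[0,0.003,0],"angular":[0,0,0]},{"dp":[0,0,0],"angular":[0,0,0]},{"dp":[0,0,0],"angular":[0,0,0]},{"dp":[0,0,0],"angular":[0,0,0]}]'
python3 -c "
from h import *
plan(485.7,-50,66,-102)"
```

```text
time_s: 7.93
tool_pos: [487.0, -50.0, 76.1]
ee_rot: [-0.073, -0.703, 0.703, 0.074]
force: [-0.0, 0.5, -1.6]
width: 51.5
t 7.93 tcp [487.  -50.   76.1] heading -101.95 F [-0.   0.5 -1.6] w 51.5
dp cur axes [ 1.2 10.1  0.2] dp goal axes [ 1.2 10.1  0.2] turn [-0.01  0.05  0.04]
time_s: 8.35
tool_pos: [487.1, -50.0, 70.2]
ee_rot: [-0.073, -0.703, 0.703, 0.074]
force: [0.1, 0.2, -0.7]
width: 51.2
t 8.35 tcp [487.1 -50.   70.2] heading -101.95 F [ 0.1  0.2 -0.7] w 51.2
dp cur axes [1.3 4.2 0.3] dp goal axes [1.3 4.2 0.3] turn [-0.    0.05  0.02]
```

Free of contact, with the underside about 4 mm above the turntable. Lowering the last bit, releasing and rising.

```bash
python3 -m inch '[{"dp":[0,0.0015,0],"angular":[0,0,0]},{"dp":[0,0.0015,0],"angular":[0,0,0]},{"dp":[0,0,0],"angular":[0,0,0]},{"dp":[0,0,0],"angular":[0,0,0]}]'
python3 -m inch '[{"dp":[0,0,0],"angular":[0,0,0]},{"dp":[0,0,0],"angular":[0,0,0]},{"dp":[0,0,0],"angular":[0,0,0]},{"dp":[0,0,0],"angular":[0,0,0]},{"dp":[0,0,0],"angular":[0,0,0]},{"dp":[0,0,0],"angular":[0,0,0]}]' 0.085
python3 -c "
from h import *
plan(485.7,-50,66,-102)"
python3 -m inch '[{"dp":[0,-0.01,0],"angular":[0,0,0]},{"dp":[0,-0.025,0],"angular":[0,0,0]},{"dp":[0,-0.035,0],"angular":[0,0,0]},{"dp":[0,-0.04,0],"angular":[0,0,0]},{"dp":[0,-0.03,0],"angular":[0,0,0]},{"dp":[0,0,0],"angular":[0,0,0]},{"dp":[0,0,0],"angular":[0,0,0]},{"dp":[0,0,0],"angular":[0,0,0]}]'
python3 - <<'E'
from h import *
np.set_printoptions(precision=1,suppress=True)
A=cam('scene');W=cam('wrist')
W2=cv2.resize(W['img'],(400,300))
cv2.imwrite('pics/end.png',np.vstack([np.hstack([cv2.resize(A['img'][150:270,190:350],(400,300),interpolation=cv2.INTER_CUBIC),W2])]))
hsv=cv2.cvtColor(W['img'],cv2.COLOR_BGR2HSV);bl=cv2.inRange(hsv,(100,120,40),(125,255,255))
k=max(cv2.findContours(bl,cv2.RETR_EXTERNAL,cv2.CHAIN_APPROX_NONE)[0],key=cv2.contourArea)
e=cv2.fitEllipse(cv2.convexHull(k));print('wrist',e,onz(W,*e[0],51))
w=cv2.inRange(hsv,(0,0,150),(180,70,255));x,y,a,b=cv2.boundingRect(k)
inner=np.zeros_like(w);cv2.fillConvexPoly(inner,cv2.convexHull(k),255)
n,l,st,ce=cv2.connectedComponentsWithStats(w&inner)
for s,q in zip(st[1:],ce[1:]):
    if s[4]>30: print(s,q,onz(W,*q,52),onz(W,*q,98))
hs=cv2.cvtColor(A['img'],cv2.COLOR_BGR2HSV);bs=cv2.inRange(hs,(100,150,60),(125,255,255));bs[270:]=0;bs[:120]=0;bs[:,:190]=0;bs[:,340:]=0
k2=max(cv2.findContours(bs,cv2.RETR_EXTERNAL,cv2.CHAIN_APPROX_NONE)[0],key=cv2.contourArea)
lo=np.argmax(k2[:,0,1]);print('scene bbox',cv2.boundingRect(k2))
# predicted bbox of disc for underside heights
c=onz(W,*e[0],51)
for u in(40,44,50,60):
    P=np.array([proj(A,[c[0]+55*np.cos(t),c[1]+55*np.sin(t),u]) for t in np.linspace(0,6.28,60)]);print(u,P.min(0),P.max(0))
plan(485,-50,66,-102)
E
```

```text
time_s: 8.68
tool_pos: [487.1, -50.0, 67.1]
ee_rot: [-0.073, -0.703, 0.703, 0.074]
force: [-0.5, -0.4, -2.3]
width: 51.4
time_s: 9.18
tool_pos: [487.3, -50.0, 67.4]
ee_rot: [0.074, 0.703, -0.703, -0.074]
force: [0.3, -0.9, -0.2]
width: 84.9
t 9.18 tcp [487.3 -50.   67.4] heading -101.95 F [ 0.3 -0.9 -0.2] w 84.9
dp cur axes [1.5 1.4 0.4] dp goal axes [1.5 1.4 0.4] turn [ 0.    0.05 -0.01]
time_s: 9.85
tool_pos: [487.1, -49.9, 207.3]
ee_rot: [0.074, 0.703, -0.703, -0.074]
force: [0.1, -0.2, -0.0]
width: 85.4
wrist ((310.4375, 219.94862365722656), (146.45779418945312, 149.12306213378906), 90.72463989257812) [485.9 -50.6  51. ]
[323 222  10  10  52] [328.5 227.4] [478.  -62.3  52. ] [489.6 -62.6  98. ]
[306 259   9  15 130] [310.  265.9] [452.1 -43.1  52. ] [467.8 -46.4  98. ]
[272 265  20  15  56] [279.3 274.5] [450.3 -19.3  52. ] [466.2 -26.4  98. ]
[329 265  19  16  65] [340.1 274.8] [440.6 -63.5  52. ] [458.  -63.7  98. ]
[306 278   8  17 127] [309.5 285.6] [436.9 -39.5  52. ] [454.9 -43.4  98. ]
scene bbox (235, 184, 56, 44)
40 [235.5 205.4] [291.8 228.6]
44 [235.4 203.6] [291.8 226.7]
50 [235.2 200.9] [291.8 223.8]
60 [234.9 196.3] [291.8 218.9]
t 9.95 tcp [486.6 -49.9 205.7] heading -101.95 F [ 0.5  0.  -0.5] w 85.1
dp cur axes [  1.1 139.7   0.5] dp goal axes [  1.5 139.7   0.5] turn [-0.   0.1  0.2]
```

View pics/end.png

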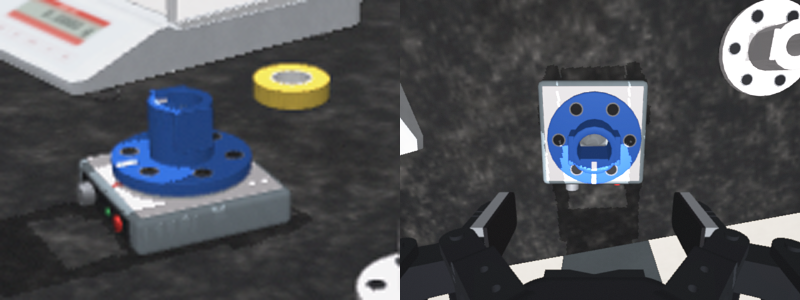

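The carrier sits flat on the turntable. The lowest row of its disc in the scene view is 228, and an underside at 40 mm predicts 228.6. The white mark lies over the red one, and the gripper is well clear.

```bash
python3 -c "
from cell import bot
print(bot.job_done())"
```

```text
the job is handed in; nothing more can be done
None
```

The blue carrier that started farthest from the base is on the mixer's drive post, flat on the turntable, and the job is handed in. I gripped it by its pads, turned it about 21° to line up the flats, lowered it in stages with small corrections, then let go and rose clear. It took about 10 s of the 32 s.

**Last checks**
- **Height:** in the scene camera the disc's lowest edge is at row 228. An underside at 40 mm predicts 228.6.
- **Position:** the wrist camera puts the carrier's centre at (485.9, -50.6) mm. It put the turntable's centre at (485.4, -50.4) mm.
- **Direction:** the carrier's white marks lie on the same side as the mixer's red mark.
- **Robot:** the gripper is open about 140 mm above the carrier, with no outside force.
- **White carrier:** I never touched it, and it looked undisturbed in the last wrist picture.

**What disagreed:** the three cameras put the mixer's centre up to 4 mm apart, so I chose a middle value. On the way down the tool felt about 3.4 N sideways. After I shifted the carrier 1.5 mm in +x, that force went away and it went down freely.

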